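# Hold the damp meter on the plank above the tea strainer

### The arm

A 6-joint arm with a two-finger parallel gripper is mounted at the origin on the work surface. World frame = base frame: x ahead of the robot, y to its left, z up, the work surface at z = 0. Lengths are in m, angles in rad, forces in N, time in s.
With the tool pointing down it reaches from about 0.3 to 0.85 m from the base axis. Payload 4.2 kg.
Tool frame: the origin (TCP) lies on the centre line of the jaws, within the pads' length; the fingertips stand 25 mm ahead of it and the grasp point (between the pads) lies 6 mm ahead of it; z points along the fingers, y is the line along which they close (so a half turn about z gives the same grasp; the last joint's range is limited). The gripper opens to 91 mm and grips with 3 to 60 N. Pads are 32 mm wide; open, the fingers measure 118 mm over their backs; the gripper's body (76 mm by 178 mm) begins 60 mm behind the grasp point.
Start: joints at [-1.288, 0.32, 1.565, -0, 1.257, -0.02], TCP at [0.171, -0.549, 0.239] pointing down, gripper open.
Joint ranges: [-3.11, 3.11], [-0.84, 2.01], [0.21, 2.61], [-1.34, 4.49], [0.05, 2.63], [-2.56, 2.56]. Speed limits (rad/s): [2.57, 2.57, 3.14, 3.14, 3.14, 3.14].

### API

Orientations are given as a 3x3 rotation matrix whose columns are the frame's x, y, z axes.
In Python, from workcell import bot gives the robot as it stands.
- The arm moves only by the shell command python3 -m jog 'ROWS' [OPENING] [FORCE]. ROWS is JSON, one flat list of numbers, 6 for each row, row after row: the shift along the world's x, y, z in m, then the turn, a rotation vector about the world's x, y, z in rad. In form: [x, y, z, wx, wy, wz, x, y, z, wx, wy, wz, ...]. A call has 1 to 8 rows; each row shifts and turns the commanded pose from where the row before left it; what a row does not reach is not made up. A row lasts 1/10 s, in which the tool goes at most 50 mm and 8.59 degrees, less where a joint would pass 70% of its speed; a pose out of reach is approached as far as the arm can. A call is refused whole if a number of a shift passes 0.05 or a number of a turn 0.15, either way. A call with a gripper value outside its range is refused whole. OPENING is the finger opening in m, from 0 to 0.0912, set as the call begins (- or left out, the last holds). The fingers move at their own pace and stop on an object; FORCE is the grip in N (left out, the last holds). Time passes only in rows, so rows that do not move let the fingers close. It gives the time, the measured TCP pose, the force, the opening and the grip force at its end, in the units of the state.
- bot.state(): the state, without advancing time (a new reading comes with each control period).
- bot.capture(name): name is "scene" or "side" or "wrist"; returns the picture (400x640x3 uint8, red, green, blue); there is no depth.
- bot.camera_model(name): a dict with "K" (3x3 intrinsics, pixels), "T" (4x4, takes a point from camera to world coordinates); the wrist camera has in their place "hand_eye" (4x4, takes a point from camera to tool coordinates, whose origin is the TCP and whose axes are the flange's). Camera axes: x right, y down, z forward; pixel columns grow to the right and rows downward; lengths in m; the calibration is good to about 2 mm. A picture is of the moment at which its call begins: read the wrist's pose just before it. camera_model takes no time and is no camera call.
- bot.finish_job(): hands the job in; it is judged then, once.
Trained networks look in the newest picture that a camera, given by its name, has taken for a name from the list of things; names that differ only in an ending like _2 or _b are one class to them, and where a whole thing is asked for, a point or a joint stands for the part that bears it (a point fixed in the world has none). Each returns a list of dicts, best first, with "p" (0 to 1); they miss things now and then, are a little off and sometimes report something else, mostly with a low value. They report only what shows in the picture. A call takes as long as a camera call. They do not tell look-alikes from the thing itself.
- bot.masks_of(camera, target): "region" (400x640 bool, what is visible of it) and "centre" ([column, row] in pixels, amid what is visible of it).
- bot.pinpoint(camera, target): "centre" ([column, row] in pixels: a listed point, or the origin of a listed thing).
The state is a dict: "time": time; "q": joint angles; "qvel": joint speeds; "tau": joint torques, N m; "tool_pos": TCP position; "orientation": TCP orientation; "ft_force": force on the tool from outside, world axes, zero at the start; "wrist_torque": the same for the moment, N m; "width": finger opening in m; "grip_force": force on a finger pad.
Only numpy, scipy, OpenCV 4.12 (cv2) and the standard library are available. Lean on these libraries where they do the work, as an engineer would, in place of code of your own. Each camera call takes 0.05 s, during which the arm holds its last target. There are 200 camera calls.

### The job

The wet tea strainer hangs from the rail under one end of the teak plank: check that end for damp. Take the yellow meter out of its leaning stand and hold it upright with its sprung tip on the red-and-white spot at that same end, pushed down lightly so that the tip is about half-way in and never pressed hard, for at least two seconds, and finish still holding it there. Do not touch the other spot with the meter and do not disturb the other things.

Things in the scene. Friction and masses are not known exactly. Their poses are not given: they have to be found in the camera images.
- plank: Teak plank 130 x 700 x 22 mm, fixed on two blue posts; its top is 200 mm above the counter. Origin on the counter under the plank's centre, z up, y along the plank (towards the robot's left), x across it away from the robot. A rail runs along y, 110 mm beyond the centre line, 165 mm up. Bystanders on it keep 55 mm clear of each spot's centre.
- spot_left (a point): Centre of the marked spot, on the plank's top surface, at its left (+y) end as the robot sees it: a white disc 24 mm across with a red dot 10 mm across. 165 mm from the plank's centre.
- spot_right (a point): Centre of the other spot, of the same look, on the plank's top surface at its right (-y) end, 165 mm from the plank's centre.
- strainer_hook (a point): Where the steel tea strainer (round bowl 80 mm across and 34 deep at the foot of a flat black handle, 148 mm long in all) hangs on the rail; it hangs straight down and may swing. Near the left spot on some days, near the right one on others (along the plank within 40 mm of that spot).
- spatula_hook (a point): Where the orange spatula (50 mm wide, 142 mm long) hangs on the rail, at the end where the strainer does not hang.
- stand: Grey fixed stand for the meter, foot 100 x 80 mm. Origin at the foot's underside; its top face, 56 x 60 mm, leans so that the meter in it leans 0.26 rad (15 degrees) towards the stand's own -x, roughly towards the robot.
- stand_mouth (a point): Centre of the stand's hole (19 mm wide, through a 30 mm thick block) at the top face, 75 mm above the counter. The meter's collar rests on it; the meter is drawn out upwards along its own axis, by 40 mm to be clear.
- meter: Loose damp meter, 70 to 120 g. Origin under its black collar (38 mm across, 6 thick); z runs from tip to handle. Above: yellow square handle 24 x 24 mm, z = 6 to 96 mm, flats across x and y, black screen on the -x flat. Below: black nose 14 mm thick, 25 long, then the sprung steel tip.
- meter_center (a point): Point on the meter's axis at which to grip the handle, 60 mm above the collar's underside and 99 mm above the end of the tip when it is out; axes as the meter's.
- meter_point (a point): Rounded end of the meter's sprung tip (8 mm across), 39 mm below the collar's underside when out; moves with the tip.
- tip (a joint): How far the sprung tip is pushed in, m: 0 out, 0.010 fully in. It takes about 1 N to start, about 2.8 N half-way (0.005), 4.5 N just before the hard stop.
- katori_a: Steel katori (open bowl), 84 mm wide, 32 mm high; to be left alone. Origin under its middle.
- katori_b: The second steel katori, the same.
- funnel: Red plastic funnel standing mouth down, 88 mm wide, 82 mm high; to be left alone. Origin under its middle.
- jar: Closed amber glass spice jar, 54 mm wide, 80 mm high; to be left alone. Origin under its middle.
- tumbler: Steel tumbler on the counter to the robot's left, 68 mm wide, 90 mm high; to be left alone. Origin under its middle.
There are look-alikes about, which are no part of the job. What is shaped like the stand but blue or purple is not meant.

How it is judged:
By the outcome, as a careful person would: the job done as asked, in the order asked, and still so for the second after the job is handed in, while the arm keeps its last pose, push and grip.
It also fails if it takes over 51 s, if anything falls off the work surface, if the arm or the gripper's body presses on something with over 40 N, if the wrist force passes 120 N, or if a joint passes its speed limit or range.

## Working session

There is one attempt and no reset: what is moved stays moved. The work goes in short steps, Python scripts to look and compute and a shell command to move; the robot and the scene stay as the last step left them, time stands still between calls to the robot, and variables do not carry over. Pictures are saved under pics/ and viewed, at most 10 in all, crops included, and the job is handed in when it is done.

```bash
ls; mkdir -p pics; python3 - <<'E'
from workcell import bot
import cv2, numpy as np
ims=[]
for c in("scene","side"):
    im=bot.capture(c); cv2.imwrite(f"pics/{c}0.png",im[:,:,::-1])
    m=bot.camera_model(c); print(c,np.round(m["K"],1).tolist(),np.round(m["T"],3).tolist())
    for t in("spot_left","spot_right","strainer_hook","spatula_hook","stand_mouth","stand","meter","meter_center","meter_point","plank"):
        print(t,[(np.round(d["centre"],1).tolist(),round(d["p"],2)) for d in bot.pinpoint(c,t)][:3])
print(bot.camera_model("wrist")); s=bot.state(); print(s)
E
```

```text
pics
scene [[419.9, 0.0, 309.9], [0.0, 419.9, 201.2], [0.0, 0.0, 1.0]] [[-0.54, 0.563, -0.626, 1.273], [0.842, 0.357, -0.405, 0.573], [-0.004, -0.746, -0.666, 0.952], [0.0, 0.0, 0.0, 1.0]]
spot_left [([307.0, 222.5], 0.87)]
spot_right [([210.8, 182.4], 0.57)]
strainer_hook [([277.2, 263.2], 0.71)]
spatula_hook [([190.1, 213.7], 0.62)]
stand_mouth [([273.1, 167.4], 0.88), ([364.5, 189.0], 0.86), ([415.5, 192.9], 0.72)]
stand [([366.0, 208.9], 0.87), ([410.8, 210.3], 0.87), ([274.0, 183.6], 0.82)]
meter [([333.8, 217.8], 0.81), ([334.1, 201.8], 0.64), ([237.6, 194.3], 0.57)]
meter_center [([333.0, 199.9], 0.81)]
meter_point [([274.1, 213.3], 0.27)]
plank [([333.6, 199.1], 0.57)]
side [[508.4, 0.0, 320.5], [0.0, 508.4, 196.2], [0.0, 0.0, 1.0]] [[-0.984, -0.119, 0.134, 0.312], [-0.178, 0.728, -0.662, 1.063], [-0.019, -0.675, -0.737, 1.258], [0.0, 0.0, 0.0, 1.0]]
spot_left [([268.5, 198.8], 0.9)]
spot_right [([233.9, 206.3], 0.53)]
strainer_hook [([235.4, 206.3], 0.73)]
spatula_hook [([254.8, 136.7], 0.51)]
stand_mouth [([326.6, 229.6], 0.93), ([377.3, 169.0], 0.84), ([408.6, 295.3], 0.8)
[... 823 characters left out ...]
00, -1.99960149e-02]), 'qvel': array([ 6.13254234e-04,  4.31303881e-05, -4.90422386e-04, -6.81118077e-04,
        1.15114207e-03, -1.49294692e-04]), 'tau': array([-1.16227595e-03, -4.12358272e+01, -2.32231468e+01,  7.28630950e-02,
        3.78191681e-02,  1.68454083e-06]), 'tool_pos': array([ 0.17144945, -0.54884635,  0.23898473]), 'orientation': array([[ 9.54512679e-01,  2.98170330e-01,  2.39291793e-05],
       [ 2.98170331e-01, -9.54512674e-01, -9.71156944e-05],
       [-6.11631379e-06,  9.98331329e-05, -9.99999995e-01]]), 'ft_force': array([0.83459423, 0.18058546, 0.70682549]), 'wrist_torque': array([-0.07361727,  0.02066394, -0.01296667]), 'grip_force': 0.0, 'width': 0.09119232316300328}
```

View pics/scene0.png

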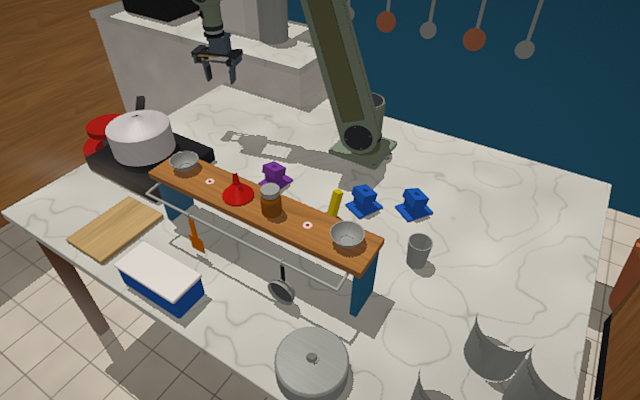

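View pics/side0.png

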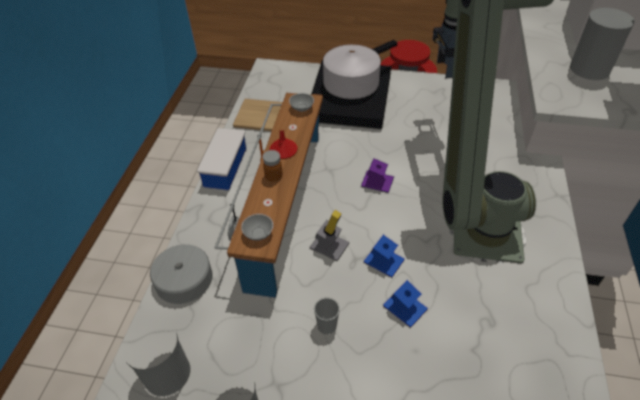

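The scene view shows the strainer at (282,288) by the left spot (307,225), and the orange spatula at (197,238) by the right spot (210,182). So the left spot is the target. 
There are four stands: purple at scene (274,178) / side (377,175), blue at side (384,257) and (406,303), and grey at side (329,240). The grey one holds the yellow meter, so it fits. I'll confirm it in a crop and triangulate.

```bash
cat > h.py <<'E'
import numpy as np, cv2
from workcell import bot
M={c:bot.camera_model(c) for c in("scene","side")}
def ray(K,T,p):
    d=T[:3,:3]@np.linalg.solve(K,[p[0],p[1],1]); return T[:3,3],d
def proj(K,T,X):
    c=T[:3,:3].T@(np.asarray(X)-T[:3,3]); return (K@c)[:2]/c[2]
def onz(c,p,z):
    o,d=ray(M[c]["K"],M[c]["T"],p); return o+d*(z-o[2])/d[2]
def wcam():
    m=bot.camera_model("wrist"); s=bot.state(); T=np.eye(4);T[:3,:3]=s["orientation"];T[:3,3]=s["tool_pos"]
    return m["K"],T@m["hand_eye"]
def tri(obs):
    A=np.zeros((3,3));b=np.zeros(3)
    for K,T,p in obs:
        o,d=ray(K,T,p);d=d/np.linalg.norm(d);P=np.eye(3)-np.outer(d,d);A+=P;b+=P@o
    X=np.linalg.solve(A,b); return X,[np.round(proj(K,T,X)-p,1).tolist() for K,T,p in obs]
E
python3 - <<'E'
from h import *
for n,a,b,z in(("L",(307,222.5),(268.5,198.8),.2),("R",(210.8,182.4),(292,128),.2)):
    print(n,onz("scene",a,z),onz("side",b,z))
print("hook",onz("scene",(277.2,263.2),.165),onz("side",(235.4,206.3),.165),"spat",onz("scene",(190.1,213.7),.165))
print("mouth",onz("side",(326.6,229.6),.075))
print("mc",tri([(M["scene"]["K"],M["scene"]["T"],(333,199.9)),(M["side"]["K"],M["side"]["T"],(334.1,219.5))]))
im=cv2.imread("pics/side0.png")[190:290,230:350]; cv2.imwrite("pics/c1.png",cv2.resize(im,None,fx=5,fy=5,interpolation=cv2.INTER_CUBIC))
E
```

```text
L [0.63929576 0.1535571  0.2       ] [0.64736047 0.14587616 0.2       ]
R [ 0.65008376 -0.16438409  0.2       ] [ 0.64838393 -0.16611926  0.2       ]
hook [0.76545524 0.1492522  0.165     ] [0.74553128 0.15926137 0.165     ] spat [ 0.75210847 -0.15358136  0.165     ]
mouth [0.48531951 0.12996012 0.075     ]
mc (array([0.46194251, 0.13038444, 0.13028603]), [[0.4, 0.7], [0.2, -0.8]])
```

View pics/c1.png

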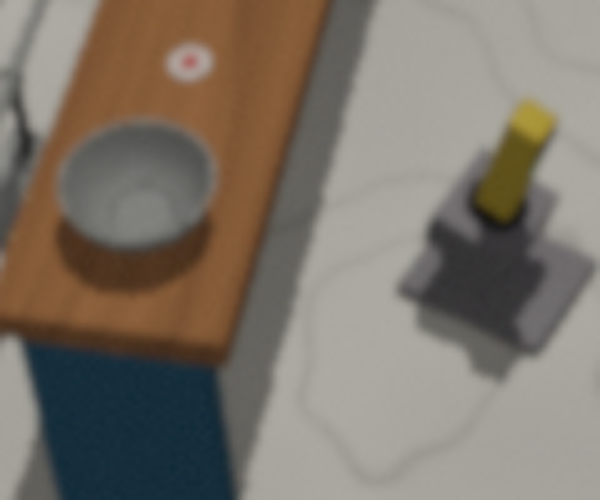

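The crop confirms it: a grey stand at side (329,240) with the yellow meter leaning in it. The left spot is at side (268,202), with a katori just beyond it at (257,229). Moving to get a close view.

```bash
python3 -m jog '[0.02,0.045,0.006,0,0,0,0.02,0.045,0.006,0,0,0,0.02,0.045,0.006,0,0,0,0.02,0.045,0.006,0,0,0,0.02,0.045,0.006,0,0,0,0.02,0.045,0.006,0,0,0,0.02,0.045,0.006,0,0,0,0.02,0.045,0.006,0,0,0]' 0.06 && python3 -m jog '[0.02,0.045,0.006,0,0,0,0.02,0.045,0.006,0,0,0,0.02,0.045,0.006,0,0,0,0.02,0.045,0.006,0,0,0,0.02,0.045,0.006,0,0,0,0.015,0.03,0.006,0,0,0,0,0,0,0,0,0]'
python3 - <<'E'
from h import *
im=bot.capture("wrist"); cv2.imwrite("pics/w1.png",im[:,:,::-1]); K,T=wcam()
for t in("spot_left","stand_mouth","stand","meter","meter_center","katori_a","jar"):
    r=bot.pinpoint("wrist",t); print(t,[(np.round(d["centre"],1).tolist(),round(d["p"],2)) for d in r][:3])
    if r and t=="spot_left":
        o,d=ray(K,T,r[0]["centre"]); print(o+d*(.2-o[2])/d[2])
print(bot.state()["time"],bot.state()["tool_pos"])
E
```

```text
time: 1.9
tool_pos: [0.3318, -0.187, 0.2875]
orientation: [[0.955, 0.298, 0.001], [0.298, -0.955, -0.001], [0.001, 0.001, -1.0]]
ft_force: [1.7, 0.6, -0.3]
width: 0.0601
grip_force: 0.0
time: 2.6
tool_pos: [0.4482, 0.0695, 0.3234]
orientation: [[0.953, 0.303, 0.002], [0.303, -0.953, 0.001], [0.002, -0.001, -1.0]]
ft_force: [-0.5, -0.5, 0.2]
width: 0.0598
grip_force: 0.0
spot_left []
stand_mouth [([236.7, 243.4], 0.75), ([128.8, 256.0], 0.7), ([284.9, 136.8], 0.64)]
stand [([160.0, 235.1], 0.81), ([436.8, 246.2], 0.76), ([248.2, 223.9], 0.68)]
meter [([286.6, 136.3], 0.56)]
meter_center [([271.6, 151.6], 0.62)]
katori_a [([292.1, 134.8], 0.17)]
jar []
3.0 [0.44608144 0.0651407  0.32303325]
```

View pics/w1.png

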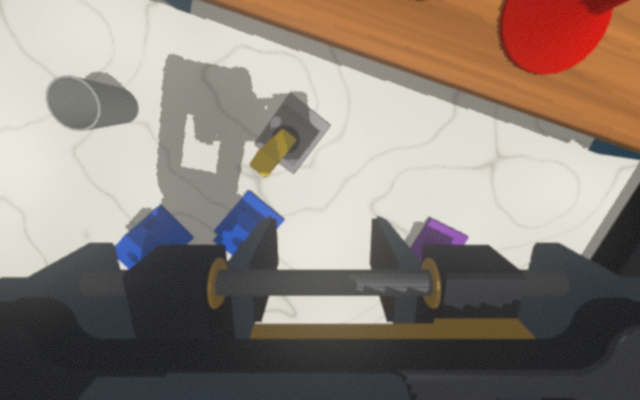

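The wrist view shows the meter leaning in the grey stand, with its top at about (262,165) and its base at (287,140). I'll fit its pose from the yellow outlines in the wrist and side pictures.

```bash
cat > fit.py <<'E'
from h import *
from scipy.optimize import minimize
def yel(im):
    h=cv2.cvtColor(im,cv2.COLOR_BGR2HSV); m=cv2.inRange(h,(22,120,60),(33,255,255))
    n,l,s,_=cv2.connectedComponentsWithStats(m); return l,s
def pose(p):
    x,y,yaw,t=p; z=np.array([-np.sin(t)*np.cos(yaw),-np.sin(t)*np.sin(yaw),np.cos(t)])
    ya=np.array([-np.sin(yaw),np.cos(yaw),0]); R=np.c_[np.cross(ya,z),ya,z]; return np.array([x,y,.075]),R
def pts(p):
    o,R=pose(p); C=np.array([[a*.012,b*.012,c] for a in(-1,1) for b in(-1,1) for c in(.006,.096)]); return o+C@R.T
def cost(q,obs):
    e=0; p=[q[0],q[1],q[2],.26]
    for K,T,m in obs:
        P=np.array([proj(K,T,X) for X in pts(p)]); h=cv2.convexHull(P.astype(np.float32))
        a=np.zeros((1600,2560),np.uint8); cv2.fillConvexPoly(a,np.round(h*4+1.5).astype(int),1)
        i=(a&m).sum(); e+=1-i/((a|m).sum())
    return e
E
python3 - <<'E'
from fit import *
s=bot.state(); K,T=wcam(); obs=[]
for c,f,KT,box in(("wrist","w1",(K,T),(240,110,310,185)),("side","side0",(M["side"]["K"],M["side"]["T"]),(315,200,350,245))):
    im=cv2.imread(f"pics/{f}.png"); l,st=yel(im); m=np.zeros(l.shape,np.uint8); x0,y0,x1,y1=box
    m[y0:y1,x0:x1]=(l>0)[y0:y1,x0:x1]; print(c,m.sum())
    obs.append((*KT,cv2.resize(m,(2560,1600),interpolation=cv2.INTER_NEAREST)))
for o in(obs,obs[:1],obs[1:]):
    best=min((minimize(cost,[.485,.13,y],args=(o,),method="Nelder-Mead",options=dict(initial_simplex=[[.485,.13,y],[.495,.13,y],[.485,.14,y],[.485,.13,y+.2]])) for y in(-.4,0,.4)),key=lambda r:r.fun)
    print(best.x,best.fun)
    if len(o)==2: g=best.x
o,R=pose([*g,.26]); print("R",R.round(3).tolist(),"centre",o+R[:,2]*.06,"mouth px wrist",proj(K,T,o),"ctr px",proj(K,T,o+R[:,2]*.06))
E
```

```text
wrist 957
side 169
[ 0.47763002  0.12957988 -0.18663032] 0.5224876517362751
[ 0.47594291  0.12491956 -0.43532863] 0.17908039795643993
[ 0.47893249  0.13545638 -0.18776468] 0.2436879432624114
R [[0.95, 0.186, -0.253], [-0.179, 0.983, 0.048], [0.257, 0.0, 0.966]] centre [0.46247304 0.13244193 0.1329834 ] mouth px wrist [285.15541119 135.26543838] ctr px [273.00379028 151.09446638]
```

```bash
cat > go.py <<'E'
from fit import *
from scipy.spatial.transform import Rotation as Ro
def need(R,pos):
    s=bot.state(); w=Ro.from_matrix(R@s["orientation"].T).as_rotvec(); print("shift",(pos-s["tool_pos"]).round(4),"rot",w.round(4),"t",s["time"],"q",s["q"].round(2))
def tool(R): return np.c_[R[:,0],-R[:,1],-R[:,2]]
E
python3 - <<'E'
from go import *
o,R=pose([.4775,.130,-.3,.26]); need(tool(R),o+R[:,2]*(.06+.12-.006+.012))
E
```

```text
shift [-0.0143  0.079  -0.0683] rot [ 4.000e-04 -2.639e-01 -5.975e-01] t 3.0 q [ 0.12  0.07  1.67 -0.    1.4   1.39]
```

```bash
python3 -m jog '[-0.0024,0.0132,-0.0114,0,-0.044,-0.1,-0.0024,0.0132,-0.0114,0,-0.044,-0.1,-0.0024,0.0132,-0.0114,0,-0.044,-0.1,-0.0024,0.0132,-0.0114,0,-0.044,-0.1,-0.0024,0.0132,-0.0114,0,-0.044,-0.1,-0.0024,0.0132,-0.0114,0,-0.044,-0.1,0,0,0,0,0,0,0,0,0,0,0,0]'
python3 - <<'E'
from go import *
im=bot.capture("wrist")[:,:,::-1].copy(); cv2.imwrite("pics/w2.png",im); K,T=wcam(); np.savez("w2",K=K,T=T)
for t in("spot_left","stand_mouth","meter_center"):
    r=bot.pinpoint("wrist",t); print(t,[(np.round(d["centre"],1).tolist(),round(d["p"],2)) for d in r][:3])
for y in(-.19,-.3,-.43):
    o,R=pose([.4775,.130,y,.26]);print(y,[proj(K,T,X).round(0).tolist() for X in(o,o+R[:,2]*.096)])
    for X in pts([.4775,.130,y,.26]): cv2.circle(im,tuple(int(v) for v in proj(K,T,X)),1,(255*(y<-.4),255*(y==-.3),255*(y>-.2)),-1)
cv2.imwrite("pics/w2o.png",im)
E
```

```text
time: 3.8
tool_pos: [0.432, 0.145, 0.2549]
orientation: [[0.924, -0.294, 0.245], [-0.284, -0.956, -0.076], [0.257, 0.001, -0.966]]
ft_force: [0.3, -0.3, 0.1]
width: 0.0599
grip_force: 0.0
spot_left []
stand_mouth [([340.5, 328.4], 0.91), ([589.0, 202.4], 0.85), ([322.3, 183.6], 0.68)]
meter_center [([322.6, 199.2], 0.97)]
-0.19 [[324.0, 182.0], [328.0, 208.0]]
-0.3 [[324.0, 182.0], [325.0, 208.0]]
-0.43 [[324.0, 182.0], [321.0, 208.0]]
```

View pics/w2o.png

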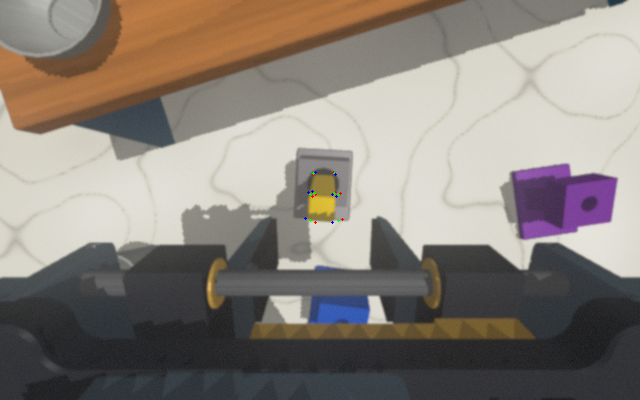

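```bash
python3 - <<'E'
from go import *
d=np.load("w2.npz"); im=cv2.imread("pics/w2.png"); h=cv2.cvtColor(im,cv2.COLOR_BGR2HSV)
m=(cv2.inRange(h,(20,120,50),(35,255,255))>0).astype(np.uint8); b=np.zeros_like(m); b[165:228,295:350]=m[165:228,295:350]; ys,xs=np.where(b)
print(b.sum(),xs.min(),xs.max(),ys.min(),ys.max())
obs=[(d["K"],d["T"],cv2.resize(b,(2560,1600),interpolation=cv2.INTER_NEAREST))]
im=cv2.imread("pics/side0.png"); l,_=yel(im); n=np.zeros(l.shape,np.uint8); n[200:245,315:350]=(l>0)[200:245,315:350]
obs2=obs+[(M["side"]["K"],M["side"]["T"],cv2.resize(n,(2560,1600),interpolation=cv2.INTER_NEAREST))]
for o in(obs,obs2):
  for y in(-.5,-.3,-.15):
    r=minimize(cost,[.4775,.13,y],args=(o,),method="Nelder-Mead",options=dict(initial_simplex=[[.4775,.13,y],[.485,.13,y],[.4775,.137,y],[.4775,.13,y+.15]])); print(r.x.round(4),round(r.fun,3))
E
```

```text
1081 308 334 175 219
[ 0.4779  0.1305 -0.405 ] 0.141
[ 0.4789  0.1316 -0.3535] 0.133
[ 0.4796  0.1323 -0.3025] 0.138
[ 0.4776  0.1332 -0.2928] 0.42
[ 0.4796  0.134  -0.2297] 0.428
[ 0.479   0.1347 -0.1888] 0.437
```

```bash
python3 - <<'E'
from go import *
o,R=pose([.4785,.1316,-.34,.26]); d=np.load("w2.npz")
print(proj(d["K"],d["T"],o+R[:,2]*.06)); need(tool(R),o+R[:,2]*(.06+.006)); print(R[:,2])
E
```

```text
[321.94091988 195.87460106]
shift [ 0.0297 -0.0074 -0.1165] rot [ 0.0001  0.0009 -0.0385] t 4.0 q [ 0.41  0.03  1.92 -0.2   1.01  2.38]
[-0.24236389  0.08573305  0.96638998]
```

```bash
python3 -m jog '[0.0006,0.0029,-0.0005,0,0,-0.0385,0.005,-0.0017,-0.0195,0,0,0,0.005,-0.0017,-0.0195,0,0,0,0.005,-0.0017,-0.0195,0,0,0,0.005,-0.0017,-0.0195,0,0,0,0.005,-0.0017,-0.0195,0,0,0,0.004,-0.0017,-0.0185,0,0,0,0,0,0,0,0,0]'
python3 - <<'E'
from go import *
im=bot.capture("wrist")[:,:,::-1]; cv2.imwrite("pics/w3.png",im)
o,R=pose([.4785,.1316,-.34,.26]);need(tool(R),o+R[:,2]*(.06+.006));print(bot.state()["ft_force"])
E
```

```text
time: 4.8
tool_pos: [0.461, 0.1368, 0.1362]
orientation: [[0.912, -0.334, 0.238], [-0.322, -0.943, -0.088], [0.254, 0.004, -0.967]]
ft_force: [-0.3, 1.1, -0.9]
width: 0.0599
grip_force: 0.0
shift [ 0.0008 -0.      0.0012] rot [ 0.0013 -0.0021  0.0002] t 4.85 q [ 0.37  0.19  2.06 -0.26  0.71  2.47]
[ 1.26406552  0.37310043 -0.46130813]
```

View pics/w3.png

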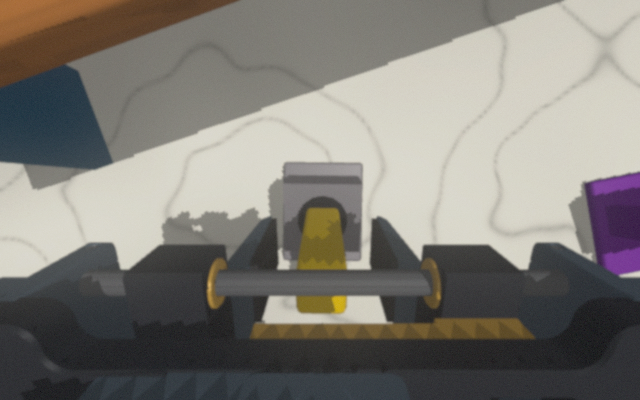

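The handle is centred between the jaws at (322,260), and the stand's edges line up with the tool. Closing, then drawing out along the axis.

```bash
python3 -m jog '[0,0,0,0,0,0,0,0,0,0,0,0,0,0,0,0,0,0,0,0,0,0,0,0,0,0,0,0,0,0]' 0.0 20 && python3 -m jog '[-0.0036,0.0013,0.0145,0,0,0,-0.0036,0.0013,0.0145,0,0,0,-0.0036,0.0013,0.0145,0,0,0,-0.0036,0.0013,0.0145,0,0,0,0,0,0,0,0,0]' - 25
```

```text
time: 5.35
tool_pos: [0.4617, 0.1381, 0.1385]
orientation: [[0.911, -0.333, 0.243], [-0.321, -0.943, -0.086], [0.258, -0.0, -0.966]]
ft_force: [-1.4, 0.7, 2.3]
width: 0.0238
grip_force: 20.0
time: 5.85
tool_pos: [0.4479, 0.1438, 0.1978]
orientation: [[0.911, -0.332, 0.246], [-0.321, -0.943, -0.084], [0.26, -0.002, -0.966]]
ft_force: [0.6, 0.1, -0.9]
width: 0.0234
grip_force: 25.0
```

```bash
python3 - <<'E'
from go import *
need(np.diag([1.,-1,-1]),np.array([.60,.155,.36]))
E
```

```text
shift [0.1521 0.0112 0.1622] rot [0.0422 0.2608 0.337 ] t 5.85 q [ 0.4   0.1   1.99 -0.23  0.86  2.45]
```

```bash
python3 -m jog '[0,0.0014,0.03,0.0053,0.0326,0.0421,0,0.0014,0.03,0.0053,0.0326,0.0421,0,0.0014,0.03,0.0053,0.0326,0.0421,0,0.0014,0.03,0.0053,0.0326,0.0421,0.02,0.0014,0.02,0.0053,0.0326,0.0421,0.04,0.0014,0.02,0.0053,0.0326,0.0421,0.04,0.0014,0.002,0.0053,0.0326,0.0421,0.04,0.0014,0,0.0053,0.0326,0.0421]' && python3 -m jog '[0.012,0,0,0,0,0,0,0,0,0,0,0,0,0,0,0,0,0]'
python3 - <<'E'
from go import *
I={}
for c in("wrist","side","scene"):
    I[c]=bot.capture(c)[:,:,::-1].copy(); KT=wcam() if c=="wrist" else (M[c]["K"],M[c]["T"])
    for t in("spot_left","meter_point","meter_center"):
        r=bot.pinpoint(c,t); print(c,t,[(np.round(d["centre"],1).tolist(),round(d["p"],2)) for d in r][:2])
        if r and t=="spot_left":
            o,d=ray(*KT,r[0]["centre"]); print(o+d*(.2-o[2])/d[2])
    print(np.round(proj(*KT,bot.state()["tool_pos"]-[0,0,.105]),1))
need(np.diag([1.,-1,-1]),np.array([.60,.155,.36]))
a=I["wrist"]; b=np.hstack([cv2.resize(I["side"][130:250,210:330],(400,400)),cv2.resize(I["scene"][140:260,240:360],(400,400))])
cv2.imwrite("pics/w4.png",a); cv2.imwrite("pics/s4.png",b)
E
```

```text
time: 6.65
tool_pos: [0.589, 0.1543, 0.3582]
orientation: [[1.0, 0.001, -0.003], [0.001, -1.0, -0.002], [-0.003, 0.002, -1.0]]
ft_force: [0.2, 0.7, -1.3]
width: 0.0238
grip_force: 25.0
time: 6.95
tool_pos: [0.5983, 0.1544, 0.3572]
orientation: [[1.0, -0.0, -0.005], [-0.0, -1.0, -0.003], [-0.005, 0.003, -1.0]]
ft_force: [0.0, -0.4, -1.3]
width: 0.024
grip_force: 25.0
wrist spot_left [([319.7, 143.3], 0.76)]
[0.64517251 0.15831431 0.2       ]
wrist meter_point []
wrist meter_center [([324.8, 257.4], 0.95)]
[323.4 202. ]
side spot_left [([266.4, 199.9], 0.95)]
[0.6521757  0.15089289 0.2       ]
side meter_point []
side meter_center [([258.5, 234.0], 0.67), ([281.0, 165.8], 0.65)]
[283.2 190. ]
scene spot_left [([273.5, 212.1], 0.2)]
[0.65385544 0.05866331 0.2       ]
scene meter_point []
scene meter_center [([317.6, 165.5], 0.59), ([282.5, 261.2], 0.3)]
[315.8 198.1]
shift [0.0009 0.0005 0.0018] rot [ 0.0026 -0.0028  0.    ] t 7.55 q [ 0.23  0.35  1.23 -0.    1.57  1.81]
```

View pics/w4.png

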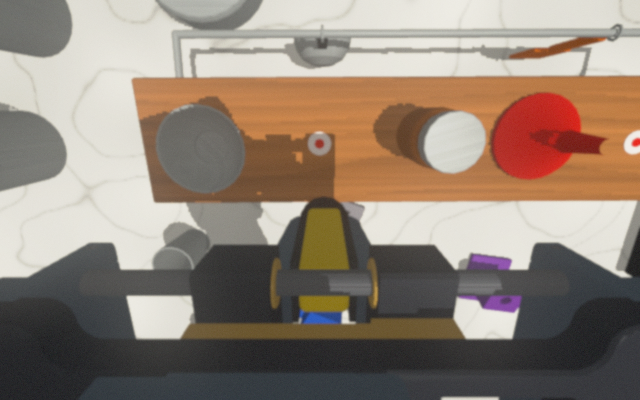

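View pics/s4.png

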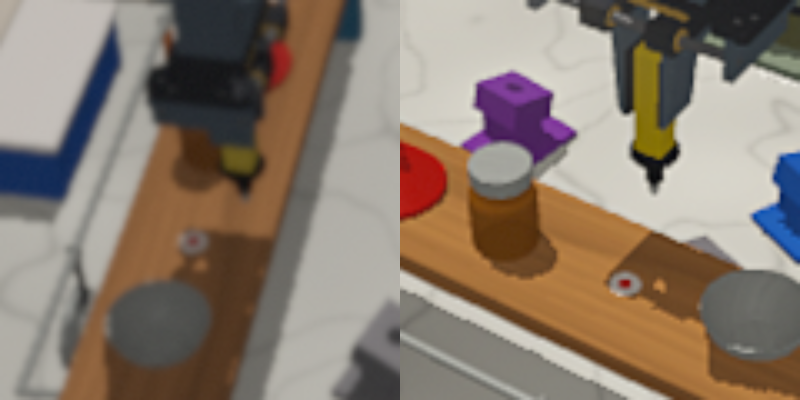

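The wrist view confirms it: the strainer at (322,45) is directly behind the left spot at (319,143), and the spatula is at the far end. The side and scene crops show the meter held upright with its tip clear. Measuring the offset from tip to spot.

```bash
python3 - <<'E'
from go import *
I={}
def red(im,p,r=8):
    x,y=map(int,p); c=im[y-r:y+r+1,x-r:x+r+1].astype(int); w=np.clip(c[:,:,2]-1.25*np.maximum(c[:,:,1],c[:,:,0])-15,0,None).astype(float) if 0 else np.clip(c.min(2)-110,0,None)
    yy,xx=np.mgrid[y-r:y+r+1,x-r:x+r+1]; rr=np.clip(c[:,:,2]-c[:,:,1]-70,0,None)*(c[:,:,1]-c[:,:,0]<25); 
    return (np.array([(xx*w).sum(),(yy*w).sum()])/w.sum()).round(1)
sp={"wrist":(319,143.5),"side":(267.6,202.6),"scene":(307.5,225.2)}
obs=[]
for c in sp:
    im=bot.capture(c)[:,:,::-1]; I[c]=im; KT=wcam() if c=="wrist" else (M[c]["K"],M[c]["T"])
    p=red(im,sp[c]); o,d=ray(*KT,sp[c]); print(c,p,"plane",(o+d*(.2-o[2])/d[2]).round(4)); obs.append((*KT,sp[c]))
print("spot",tri(obs)); k=[(M[c]["K"],M[c]["T"]) for c in("side","scene")]
tip=tri([(*k[0],(283.8,188.5)),(*k[1],(316.5,197))]); print("tip",tip,"tcp",bot.state()["tool_pos"])
E
```

```text
wrist [319.1 142.5] plane [0.6464 0.1591 0.2   ]
side [nan nan] plane [0.6463 0.1602 0.2   ]
scene [307.2 224.8] plane [0.6467 0.1599 0.2   ]
spot (array([0.64636274, 0.15937565, 0.19924466]), [[-0.3, -0.0], [0.1, -0.1], [-0.1, 0.0]])
tip (array([0.59737328, 0.15440189, 0.25741512]), [[-0.2, 0.6], [-0.3, -0.5]]) tcp [0.59928858 0.15441426 0.35800894]<stdin>:6: RuntimeWarning: invalid value encountered in divide
```

```bash
python3 -m jog '[0.0245,0.0026,0,0.001,-0.001,0,0.0245,0.0025,0,0.001,-0.001,0,0,0,-0.015,0,0,0,0,0,-0.015,0,0,0,0,0,-0.01,0,0,0,0,0,0,0,0,0,0,0,0,0,0,0]'
python3 - <<'E'
from go import *
I={}
for c in("side","scene","wrist"): I[c]=bot.capture(c)[:,:,::-1]
F=[bot.state()["ft_force"]]
for _ in range(6): bot.capture("wrist"); F.append(bot.state()["ft_force"])
print(np.round(F,2).tolist(),bot.state()["tool_pos"],bot.state()["orientation"].round(4).tolist())
b=np.hstack([cv2.resize(I["side"][150:230,230:310],(400,400),interpolation=2),cv2.resize(I["scene"][160:240,270:350],(400,400),interpolation=2)]); cv2.imwrite("pics/s5.png",b)
E
```

```text
time: 8.4
tool_pos: [0.6483, 0.1596, 0.3185]
orientation: [[1.0, -0.0, -0.0], [-0.0, -1.0, -0.0], [-0.0, 0.0, -1.0]]
ft_force: [-0.1, -0.2, -0.2]
width: 0.024
grip_force: 25.0
[[0.87, 0.52, -0.95], [0.59, 0.0, -1.09], [0.29, -0.38, -0.3], [-0.49, 0.53, -0.25], [-0.12, -0.28, -1.24], [0.35, 0.46, -2.03], [0.01, 0.16, -1.43]] [0.64828757 0.15954973 0.31832031] [[1.0, -0.0001, -0.0005], [-0.0001, -1.0, -0.0005], [-0.0005, 0.0005, -1.0]]
```

View pics/s5.png

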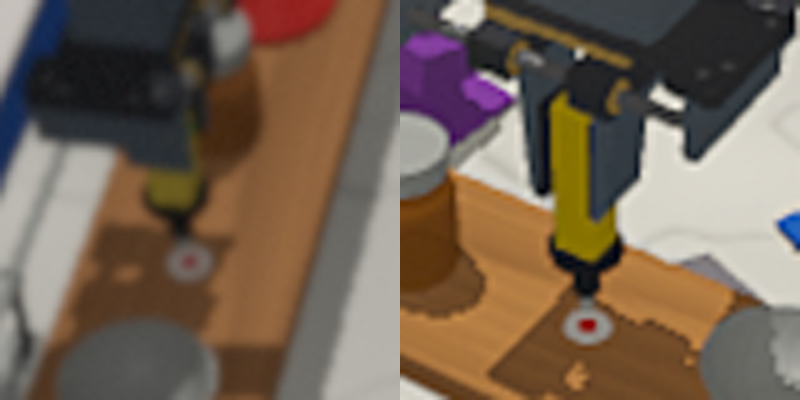

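The tip is right above the spot in both views: side crop (183,245) against spot (189,260), and scene crop (587,300) against spot (588,325). Checking the remaining offset, then a careful descent.

```bash
cat > rd.py <<'E'
from go import *
F=[]
for _ in range(6): bot.capture("wrist"); s=bot.state(); F.append(s["ft_force"])
print(np.mean(F,0).round(2),s["tool_pos"].round(4),round(s["time"],2))
E
python3 - <<'E'
from h import *
k=[(M[c]["K"],M[c]["T"]) for c in("side","scene")]
print(tri([(*k[0],(266.6,199)),(*k[1],(307.4,220))]))
print(tri([(*k[0],(267.8,202.)),(*k[1],(307.6,225))]))
E
python3 -m jog '[0,0,-0.004,0,0,0,0,0,-0.004,0,0,0,0,0,-0.003,0,0,0,0,0,0,0,0,0,0,0,0,0,0,0]'; python3 rd.py
```

```text
(array([0.64688381, 0.16072998, 0.21732484]), [[0.2, -0.5], [0.3, 0.5]])
(array([0.64611427, 0.15937434, 0.20067252]), [[-0.1, 0.2], [-0.1, -0.2]])
time: 9.35
tool_pos: [0.6483, 0.1595, 0.3069]
orientation: [[1.0, -0.0, -0.001], [-0.0, -1.0, -0.001], [-0.001, 0.001, -1.0]]
ft_force: [0.3, 0.1, -1.6]
width: 0.0244
grip_force: 25.0
[ 0.23  0.12 -0.76] [0.6483 0.1596 0.3072] 9.65
```

```bash
for i in 1 2; do python3 -m jog '[0,0,-0.001,0,0,0,0,0,-0.001,0,0,0,0,0,0,0,0,0]' >/dev/null; python3 rd.py; done
```

```text
[-0.28 -0.16 -0.6 ] [0.6483 0.1596 0.3052] 10.25
[-0.1  -0.14  0.62] [0.6483 0.1596 0.3032] 10.85
```

```bash
for i in 1 2; do python3 -m jog '[0,0,-0.001,0,0,0,0,0,0,0,0,0]' >/dev/null; python3 rd.py; python3 rd.py; done
```

```text
[ 0.26 -0.19  1.02] [0.6483 0.1595 0.3021] 11.35
[0.47 0.15 1.02] [0.6483 0.1595 0.3021] 11.65
[0.87 0.26 1.83] [0.6483 0.1596 0.3012] 12.15
[0.63 0.12 1.28] [0.6483 0.1595 0.3011] 12.45
```

```bash
python3 -m jog '[0,0,-0.001,0,0,0,0,0,0,0,0,0,0,0,0,0,0,0,0,0,0,0,0,0,0,0,0,0,0,0,0,0,0,0,0,0]' >/dev/null; for i in 1 2 3; do python3 rd.py; done
python3 - <<'E'
from go import *
I={c:bot.capture(c)[:,:,::-1] for c in("side","scene")}
b=np.hstack([cv2.resize(I["side"][160:220,240:300],(400,400),interpolation=2),cv2.resize(I["scene"][180:240,280:340],(400,400),interpolation=2)]); cv2.imwrite("pics/s6.png",b); print(bot.state()["orientation"].round(4).tolist(),bot.state()["wrist_torque"])
E
```

```text
[1.06 0.31 1.82] [0.6483 0.1596 0.3001] 13.35
[ 0.89 -0.1   1.58] [0.6483 0.1595 0.3001] 13.65
[1.17 0.36 1.63] [0.6483 0.1595 0.3001] 13.95
[[1.0, -0.0001, -0.0008], [-0.0001, -1.0, -0.0006], [-0.0008, 0.0006, -1.0]] [ 0.06788286 -0.18640728  0.0322617 ]
```

View pics/s6.png

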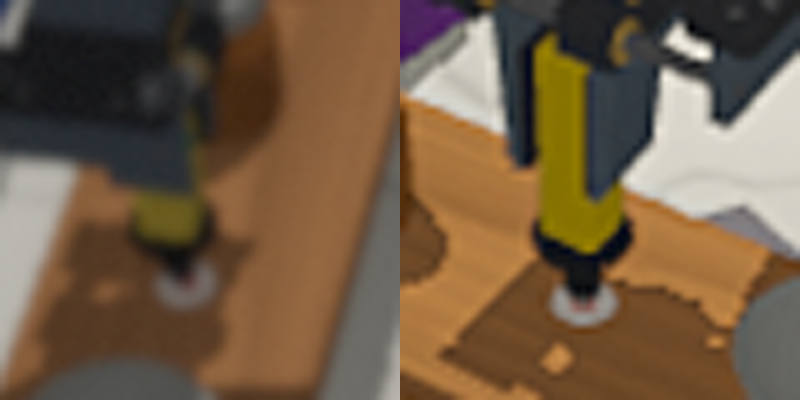

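The tip is on the red dot in both views (side crop (187,280), scene crop (583,300)). The push is about 2.5 N and the tip about 4.5–5 mm in. Holding.

```bash
for i in 1 2 3; do python3 -m jog '[0,0,0,0,0,0,0,0,0,0,0,0,0,0,0,0,0,0,0,0,0,0,0,0,0,0,0,0,0,0,0,0,0,0,0,0,0,0,0,0,0,0,0,0,0,0,0,0]' | grep -E 'time|force'; done; python3 rd.py
```

```text
time: 14.85
ft_force: [0.9, -0.1, 1.3]
grip_force: 25.0
time: 15.65
ft_force: [1.9, 0.2, 1.4]
grip_force: 25.0
time: 16.45
ft_force: [1.3, 0.5, 2.0]
grip_force: 25.0
[0.78 0.3  1.8 ] [0.6483 0.1596 0.3001] 16.75
```

```bash
python3 -c "from workcell import bot; print(bot.finish_job())"
```

```text
the job is handed in; nothing more can be done
None
```

I handed the job in at about 17 s with the meter still held upright on the left spot, the end where the strainer hangs; its tip is about 4.5–5 mm in at roughly 2.5 N (estimated from the wrist force), and it had held there for over 3 s.

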